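# Release and lift out the hot vial block

### The arm

A 7-joint arm with a two-finger parallel gripper is mounted at the origin on a cart in front of the work surface, level with it; the furniture and walls round the work are solid. World frame = base frame: x ahead of the robot, y to its left, z up, the work surface at z = 0. Lengths are in m, angles in rad, forces in N, time in s.
With the tool pointing down it reaches from about 0.425 to 0.95 m from the base axis. Payload 16.7 kg.
Tool frame: the origin (TCP) lies at the very end of the fingers, on their centre line; the grasp point (between the pads) lies arm.pinch_z behind it (arm.pinch_z is the distance from the TCP to the grasp point, in m); z points along the fingers, y is the line along which they close (so a half turn about z gives the same grasp; the last joint's range is limited). The gripper opens to 94 mm and grips with 3 to 60 N. Pads are 16 mm wide; open, the fingers measure 119 mm over their backs; the gripper's body (75 mm by 177 mm) begins 78 mm behind the grasp point.
Start: joints at [0.989, 0.426, 0.074, 1.606, -0.034, 1.111, -0.067], TCP at [0.283, -0.613, 0.205] pointing down, gripper open.
Joint ranges: [-2.85, 2.85], [-0.5, 2.14], [-1.23, 1.37], [0.21, 2.46], [-1.02, 4.16], [0.16, 2.05], [-2.73, 2.73]. Speed limits (rad/s): [1.89, 1.89, 2.39, 2.39, 3.01, 3.01, 3.01].

### API

Orientations are given as a unit quaternion [w, x, y, z].
In Python, from cell import arm gives the robot as it stands.
- The arm moves only by the tool move_arm, never from a script. Its argument "increments" is text: rows parted by semicolons, each of 5 numbers parted by spaces: the closure, from 0 (fully open) to 1 (shut), then the shift along the tool's x, y, z normalised to -1 to 1, where 1 is 150 mm, then the turn about the tool's z normalised to -1 to 1, where 1 is 90 degrees. In form: claw x y z yaw; .... A call has 1 to 20 rows; each row is the pose to reach, as a shift and turn from the pose commanded when the call began, along the tool's axes at that moment; what a row does not reach only later rows make up. A row lasts 1/8 s, in which the tool goes at most 62.5 mm and 10.7 degrees, less where a joint would pass 70% of its speed; a pose out of reach is approached as far as the arm can. A call with a number of a shift or a turn outside -1 to 1 is refused whole. A call with a gripper value outside its range is refused whole. The fingers move at their own pace and stop on an object; "force" is the grip in N (left out, the last holds). Time passes only in rows, so rows that repeat a pose let the fingers close. It gives the time, the measured TCP pose, the force, the opening and the grip force at its end, in the units of the state.
- arm.read_state(): the state, without advancing time (a new reading comes with each control period).
- arm.snapshot(name): name is "scene" or "top"; returns a dict with "frame" (384x512x3 uint8, red, green, blue), "camera_matrix" (3x3 intrinsics, pixels), "R" (3x3) and "t" (3): a world point X has camera coordinates R X + t. Camera axes: x right, y down, z forward; pixel columns grow to the right and rows downward; lengths in m; the calibration is good to about 2 mm. A picture is of the moment at which its call begins. There is no depth.
- arm.hand_in(): hands the job in; it is judged then, once.
The state is a dict: "clock": time; "joint_pos": joint angles; "dq": joint speeds; "joint_torque": joint torques, N m; "eef_pos": TCP position; "eef_rot": TCP orientation; "contact_force": force on the tool from outside, world axes, zero at the start; "wrist_torque": the same for the moment, N m; "grip_width": finger opening in m; "gripper_force": force on a finger pad.
Only numpy, scipy, OpenCV 4.12 (cv2) and the standard library are available. Lean on these libraries where they do the work, as an engineer would, in place of code of your own. Each camera call takes 0.05 s, during which the arm holds its last target. There are 200 camera calls.

### The job

The heater-shaker has finished its run: on its panel press and release the red key (heat off), then the yellow key (stop shaking), then the blue key (unlock the block), one at a time, and do not press the green start key. Then take the metal vial block by the black bar of its T-handle, lift it straight up out of the well with its three vials until it hangs about 80 mm above the heater's top, directly over the well, and finish the program still holding it there, level and still, so that I can wipe out the well. Leave the other things on the bench where they are.

Things in the scene. Friction and masses are not known exactly. Their poses are not given: they have to be found in the camera images.
- heater: Heater-shaker, white housing 220x170x80 mm (x, y, z), fixed. Origin on the bench; own +x to its back, +y to its left; spans x -0.12..0.10, y +-0.085 m, top z 0.080. Row of keys on the flat top at x -0.089: y +0.051 red, +0.017 yellow, -0.017 blue, -0.051 green. Behind a display, a square well 100x100 mm, 20 mm deep, centred at x +0.03, floor z 0.060.
- well (a point): Centre of the well's mouth, level with the heater's top (z 0.080 m). Axes as the heater's.
- key_red_top (a point): Centre of the top face of the red key (heat off), the leftmost seen from the front; 20x24 mm keycap standing 8 mm proud of the heater's top (0.088 m above the bench), keys 34 mm apart. Moves down with the key.
- key_red (a joint): Travel of that key in m: 0 = up, 0.005 = fully down; counts as pressed from 0.0035 and as released below 0.0015. Spring: starts to move at about 1.2 N, fully down at about 4 N, comes up by itself.
- key_yellow_top (a point): Centre of the top face of the yellow key (stop shaking), second from the left; 20x24 mm keycap standing 8 mm proud of the heater's top (0.088 m above the bench), keys 34 mm apart. Moves down with the key.
- key_yellow (a joint): Travel of that key in m: 0 = up, 0.005 = fully down; counts as pressed from 0.0035 and as released below 0.0015. Spring: starts to move at about 1.2 N, fully down at about 4 N, comes up by itself.
- key_blue_top (a point): Centre of the top face of the blue key (unlock the block), third from the left; 20x24 mm keycap standing 8 mm proud of the heater's top (0.088 m above the bench), keys 34 mm apart. Moves down with the key.
- key_blue (a joint): Travel of that key in m: 0 = up, 0.005 = fully down; counts as pressed from 0.0035 and as released below 0.0015. Spring: starts to move at about 1.2 N, fully down at about 4 N, comes up by itself.
- key_green_top (a point): Centre of the top face of the green key (start), the rightmost: do not press; 20x24 mm keycap standing 8 mm proud of the heater's top (0.088 m above the bench), keys 34 mm apart. Moves down with the key.
- key_green (a joint): Travel of that key in m: 0 = up, 0.005 = fully down; counts as pressed from 0.0035 and as released below 0.0015. Spring: starts to move at about 1.2 N, fully down at about 4 N, comes up by itself.
- block: Loose aluminium vial block, 96x96x40 mm, about 0.65 kg with vials (0.1 more or less), in the well with 2 mm play each side, top 20 mm proud of the heater. Origin: centre of its underside (z 0.060 at the start); axes parallel to the heater's. Four vial holes 33 mm wide, 28 mm deep, at x, y = +-0.025 m; three hold vials, caps ending 42 mm above its top. A T-handle rises from its middle.
- grip (a point): Middle of the handle's black plastic bar, 112 mm above the block's underside (0.172 m above the bench at the start), near above the block's centre of mass. The bar is 74 mm long (along the block's x, front to back), 14 mm wide (y) and 18 mm high. The vials' caps end 30 mm below this point.
- vial_a: Loose amber vial with red cap, 30 mm wide, 70 mm tall, 0.05 kg, standing in one of the block's holes; origin: centre of its foot, 12 mm above the block's underside.
- vial_b: Loose amber vial with blue cap, 30 mm wide, 70 mm tall, 0.05 kg, standing in one of the block's holes; origin: centre of its foot, 12 mm above the block's underside.
- vial_c: Loose amber vial with red cap, 30 mm wide, 70 mm tall, 0.05 kg, standing in one of the block's holes; origin: centre of its foot, 12 mm above the block's underside.
- cold_box: Bystander, leave alone: grey closed cool box with lid, 70x152x70 mm, loose on the bench; origin: centre of its underside.
- bench_timer: Bystander, leave alone: small silver bench timer, 43x70x18 mm, loose on the bench; origin: centre of its underside.
- beaker: Bystander, leave alone: empty clear beaker, 53 mm across, 70 mm tall, loose on the bench; origin: centre of its underside.
- marker_black: Bystander, leave alone: black marker pen lying down, 136 mm long, 14 mm thick, loose on the bench; origin: centre of its underside.
- cup: Bystander, leave alone: small empty clear weighing cup, 46 mm across, 42 mm tall, loose on the bench; origin: centre of its underside.

How it is judged:
On the way, in this order (a step that is already met when the one before it is completed fails the run):
1. the red key is pressed, alone (value of joint key_red above 0.0035 m and value of joint each of key_yellow, key_blue, key_green below 0.0015 m), for 0.04 s.
2. the red key is up again and the yellow key is pressed, alone (value of joint key_yellow above 0.0035 m and value of joint each of key_red, key_blue, key_green below 0.0015 m), for 0.04 s.
3. the yellow key is up again and the blue key is pressed, alone (value of joint key_blue above 0.0035 m and value of joint each of key_red, key_yellow, key_green below 0.0015 m), for 0.04 s.
4. the block is off the heater, carried by the gripper, with its underside above the heater's top (height (world z) of block above 0.085 m and contact force between the fingers and block above 1 N and contact force between block and heater below 0.1 N and angle between block's own z axis and vertical below 0.14 rad), for 0.2 s.
At the end, for the whole second after the job is handed in: The block hangs in the gripper, underside 50 to 120 mm above the heater's top, within 30 mm of straight above the well, tilted under 6 degrees, at rest, touching nothing else; the three vials stand in their holes, all keys are up, the bystanders within 30 mm of their places (height (world z) of block between 0.13 and 0.2 m and horizontal distance between block and well below 0.03 m and angle between block's own z axis and vertical below 0.1 rad and linear speed of block below 0.015 m/s and angular speed of block below 0.1 rad/s and contact force between the fingers and block above 1 N and contact force between block and heater below 0.1 N and value of joint each of key_red, key_yellow, key_blue, key_green below 0.0015 m and z of vial_a in the frame of block between 0.006 and 0.02 m and horizontal distance between each of vial_a, vial_b, vial_c and block below 0.045 m and z of vial_b in the frame of block between 0.006 and 0.02 m and z of vial_c in the frame of block between 0.006 and 0.02 m and distance of each of cold_box, bench_timer, beaker, marker_black, cup from where it was at the start of the episode below 0.03 m); the arm keeps its last pose, push and grip.
It fails at once if the green start key is pressed (value of joint key_green above 0.0025 m).
It fails at once if two keys are down at once (value of joint each of key_red, key_yellow above 0.0025 m or value of joint each of key_red, key_blue above 0.0025 m or value of joint each of key_red, key_green above 0.0025 m or value of joint each of key_yellow, key_blue above 0.0025 m or value of joint each of key_yellow, key_green above 0.0025 m or value of joint each of key_blue, key_green above 0.0025 m).
It fails at once if the block is tipped by more than 15 degrees (angle between block's own z axis and vertical above 0.26 rad).
It fails at once if a vial leaves its hole (z of any of vial_a, vial_b, vial_c in the frame of block above 0.03 m).
It fails at once if a bystander is pushed more than 30 mm (distance of any of cold_box, bench_timer, beaker, marker_black, cup from where it was at the start of the episode above 0.03 m).
It also fails if it takes over 48 s, if anything falls off the work surface, if the arm or the gripper's body presses on something with over 40 N, if the wrist force passes 120 N, or if a joint passes its speed limit or range.

## Working session

There is one attempt and no reset: what is moved stays moved. The work goes in short steps, Python scripts to look and compute and a tool call to move; the robot and the scene stay as the last step left them, time stands still between calls to the robot, and variables do not carry over. Pictures are saved under pics/ and viewed, at most 10 in all, crops included, and the job is handed in when it is done.

Besides the shell and the picture viewer there is one more tool, called in YAML: its name, and indented under it one key for each argument. move_arm: Moves the arm, as the interface text tells. Its arguments: {"type":"object","properties":{"increments":{"type":"string"},"force":{"type":"number"}},"required":["increments"]}

```bash
mkdir -p pics; python3 - <<'E'
from cell import arm
import cv2,numpy as np,pickle
d={}
for n in("scene","top"):
    s=arm.snapshot(n);d[n]=s
    cv2.imwrite(f"pics/{n}0.png",s["frame"][:,:,::-1]);print(n,s["camera_matrix"],s["R"],s["t"])
pickle.dump(d,open("d0.pkl","wb"))
s=arm.read_state();print(s,arm.pinch_z)
E
```

```text
scene [[410.84204876   0.         258.76696166]
 [  0.         410.84204876 190.82611612]
 [  0.           0.           1.        ]] [[ 0.48809689 -0.87245297 -0.02423326]
 [-0.36696237 -0.1799482  -0.91266493]
 [ 0.79189649  0.4543616  -0.40798956]] [-0.27130436  0.3434551   0.63812701]
top [[349.26741737   0.         252.73870986]
 [  0.         349.26741737 189.39464919]
 [  0.           0.           1.        ]] [[ 0.00385759 -0.99979715 -0.01976795]
 [-0.9920995  -0.00134757 -0.12544628]
 [ 0.12539419  0.0200957  -0.99190345]] [0.04008546 0.6148432  0.98534551]
{'clock': 0.1, 'joint_pos': array([ 0.98849891,  0.42666526,  0.0738329 ,  1.60656948, -0.0341001 ,
        1.11077303, -0.06705977]), 'dq': array([-1.22293516e-03, -2.60067087e-03,  4.41425300e-04,  2.67948194e-04,
        1.20056257e-03, -9.56605528e-05, -1.58659531e-04]), 'joint_torque': array([ 8.69862648e-03, -9.37465382e+01,  3.67788948e+00, -4.55046093e+01,
       -4.84241510e-02,  1.68698200e-02,  6.87832221e-05]), 'eef_pos': array([ 0.28291859, -0.6124017 ,  0.20483614]), 'eef_rot': array([-5.55841525e-04,  9.76674068e-01,  2.14726410e-01, -1.59520242e-04]), 'contact_force': array([-0.6846027 ,  0.30211772, -0.05674457]), 'wrist_torque': array([ 0.04354653, -0.03095192,  0.01571183]), 'gripper_force': 0.0, 'grip_width': 0.09396461616162313} 0.0188
```

View pics/scene0.png

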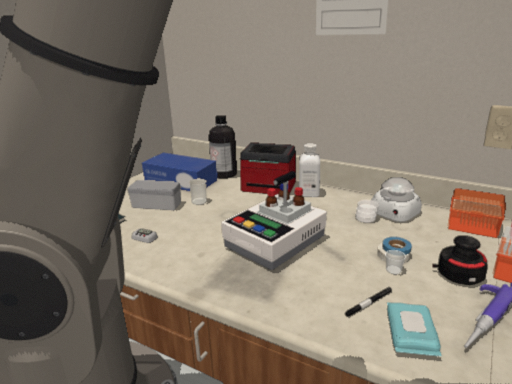

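View pics/top0.png

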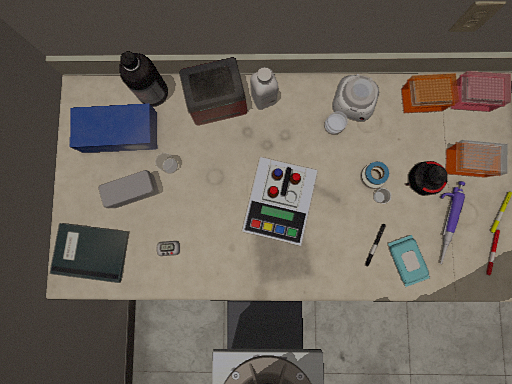

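The heater sits at about (280,200) in the top view, with its keys at (256..292, 224..232) and the bar at (287,181). In the scene view it is at about (275,225). I'll enlarge both.

```bash
python3 - <<'E'
import cv2,pickle
d=pickle.load(open("d0.pkl","rb"))
for n,(x,y,w,h,k) in dict(top=(240,152,80,94,6),scene=(215,168,120,98,6)).items():
    im=cv2.resize(d[n]["frame"][y:y+h,x:x+w,::-1],None,fx=k,fy=k,interpolation=cv2.INTER_CUBIC)
    for i in range(0,w,10): cv2.putText(im,str(x+i),(i*k,8),0,.3,(255,0,255),1);cv2.line(im,(i*k,10),(i*k,14),(255,0,255),1)
    for i in range(0,h,10): cv2.putText(im,str(y+i),(0,i*k+4),0,.3,(255,0,255),1);cv2.line(im,(20,i*k),(24,i*k),(255,0,255),1)
    cv2.imwrite(f"pics/{n}c.png",im)
E
```

```text
(no output)
```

View pics/topc.png

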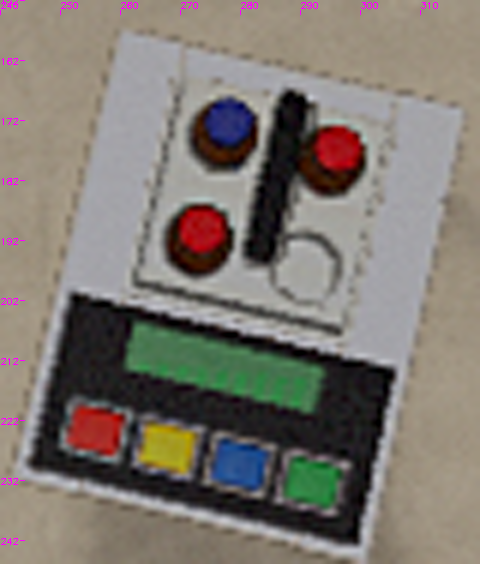

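View pics/scenec.png

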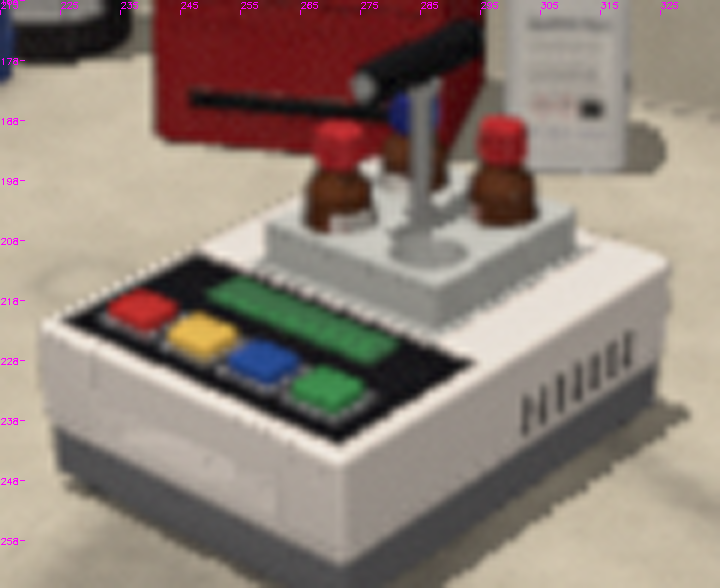

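The top crop shows the key centres at red (255.8,223.8), yellow (268,226.7), blue (280,229.5) and green (292,232.3), with the bar from (288.5,167.5) to (283,195.5). In the scene crop they are at (238.8,219.5), (248.7,224), (258.8,228.3) and (269.7,232.8), and the bar's middle is near (285.3,178.7). The empty hole is at front right.

```bash
cat > h.py <<'E'
import numpy as np,pickle
from scipy.optimize import least_squares
def proj(s,X):
    c=s["R"]@np.asarray(X)+s["t"];u=s["camera_matrix"]@c;return u[:2]/u[2]
def tri(*o):
    return least_squares(lambda X:np.concatenate([proj(s,X)-p for s,p in o]),[.6,0,.1])
E
python3 - <<'E'
from h import *
d=pickle.load(open("d0.pkl","rb"));T,S=d["top"],d["scene"]
P=dict(red=((255.8,223.8),(238.8,219.5)),yel=((268,226.7),(248.7,224)),blu=((280,229.5),(258.8,228.3)),gre=((292,232.3),(269.7,232.8)),bar=((286,181.5),(285.3,178.7)),
 barF=((283,195),(276,182.2)),barB=((288.5,168),(295,175)))
for n,(a,b) in P.items():
    r=tri((T,a),(S,b));print(n,r.x.round(4),r.fun.round(2))
# heater fit
L={'red':(-.089,.051,.088),'yel':(-.089,.017,.088),'blu':(-.089,-.017,.088),'gre':(-.089,-.051,.088),'bar':(.03,0,.172),'barF':(-.007,0,.172),'barB':(.067,0,.172)}
C=[((-.12,.085,.08),(243.3,229.6)),((.10,.085,.08),(260,156.7)),((.10,-.085,.08),(316.7,170)),((-.12,-.085,.08),(300,244.5))]
def w(p,l):
    c,s=np.cos(p[2]),np.sin(p[2]);return np.array([p[0]+c*l[0]-s*l[1],p[1]+s*l[0]+c*l[1],l[2]])
def f(p):
    r=[]
    for n,l in L.items():
        r+=[proj(T,w(p,l))-P[n][0],proj(S,w(p,l))-P[n][1]]
    for l,q in C: r.append(proj(T,w(p,l))-q)
    return np.concatenate(r)
r=least_squares(f,[.55,0,-.2],loss='soft_l1');print(r.x,f(r.x).reshape(-1,2).round(1).tolist())
for n,l in L.items():print(n,w(r.x,l).round(4))
E
```

```text
red [0.5133 0.0314 0.0854] [ 0.18 -0.11 -0.19  0.01]
yel [ 0.5054 -0.0021  0.0848] [ 0.11 -0.07 -0.12  0.01]
blu [ 0.4977 -0.0349  0.085 ] [ 0.03 -0.02 -0.03  0.  ]
gre [ 0.4903 -0.0681  0.085 ] [ 0.11 -0.07 -0.11  0.01]
bar [ 0.6187 -0.0461  0.1702] [ 0.07 -0.04 -0.08  0.01]
barF [ 0.5836 -0.0379  0.1724] [ 0. -0. -0.  0.]
barB [ 0.655  -0.0545  0.1682] [ 0.65 -0.36 -0.74  0.12]
[ 0.58850957 -0.03911034 -0.23214362] [[0.3, -0.2], [-0.0, -0.9], [0.1, -0.3], [-0.1, -1.2], [0.2, -0.1], [0.1, -1.1], [0.3, -0.0], [-0.1, -1.1], [0.1, 0.3], [-0.3, -0.5], [-0.2, 0.8], [-0.5, 0.4], [0.8, -0.1], [-0.9, -1.1], [-1.7, 2.1], [-0.0, -0.7], [1.8, -0.4], [1.6, 1.7]]
red [0.5136 0.031  0.088 ]
yel [ 0.5058 -0.0021  0.088 ]
blu [ 0.498  -0.0352  0.088 ]
gre [ 0.4902 -0.0683  0.088 ]
bar [ 0.6177 -0.046   0.172 ]
barF [ 0.5817 -0.0375  0.172 ]
barB [ 0.6537 -0.0545  0.172 ]
```

move_arm:
  increments: "1 0.25 -0.25 0 0.1; 1 0.5 -0.5 0 0.2; 1 0.75 -0.75 0 0.3; 1 1 -1 0 0.423; 1 1 -1 0 0.423; 1 1 -1 0 0.423"
  force: 50

```text
clock: 0.85
eef_pos: [0.3564, -0.4138, 0.2055]
eef_rot: [0.0, 0.993, -0.115, 0.0]
contact_force: [0.2, -0.1, 0.3]
grip_width: 0.0371
gripper_force: 0.0
```

```bash
cat > go.py <<'E'
import sys,numpy as np
from scipy.spatial.transform import Rotation as Ro
from cell import arm
s=arm.read_state();q=s["eef_rot"];R=Ro.from_quat(np.r_[q[1:],q[0]]).as_matrix()
print(round(s["clock"],2),"pos",s["eef_pos"].round(4),"yaw",np.arctan2(R[1,0],R[0,0]).round(4),"z",R[:,2].round(3),"F",s["contact_force"].round(1),"w",round(s["grip_width"],4))
print("q",s["joint_pos"].round(2))
for a in sys.argv[1:]:
    print(a,(R.T@(np.array(eval(a))-s["eef_pos"])/.15).round(3))
E
python3 go.py .5135,.031,.2 .5135,.031,.088 .6180,-.046,.153
```

```text
0.85 pos [ 0.3564 -0.4138  0.2055] yaw -0.2298 z [-0. -0. -1.] F [ 0.2 -0.1  0.3] w 0.0371
q [ 0.65  0.22  0.11  1.9  -0.03  1.03 -1.03]
.5135,.031,.2 [ 0.345 -3.126  0.036]
.5135,.031,.088 [ 0.345 -3.126  0.783]
.6180,-.046,.153 [ 1.14  -2.785  0.35 ]
```

move_arm:
  increments: "1 0.05 -0.35 0 0; 1 0.1 -0.7 0 0; 1 0.15 -1 0 0; 1 0.15 -1 0 0"

```text
clock: 1.35
eef_pos: [0.4137, -0.2713, 0.2055]
eef_rot: [-0.0, 0.994, -0.113, 0.0]
contact_force: [-0.0, -1.2, -0.1]
grip_width: 0.0008
gripper_force: 0.0
```

move_arm:
  increments: "1 0.05 -0.35 0 0; 1 0.1 -0.7 0 0; 1 0.15 -1 0 0; 1 0.15 -1 0 0"

```text
clock: 1.85
eef_pos: [0.4701, -0.1309, 0.2054]
eef_rot: [-0.0, 0.994, -0.114, 0.0]
contact_force: [0.1, -1.4, -0.6]
grip_width: 0.0003
gripper_force: 0.0
```

move_arm:
  increments: "1 0.02 -0.35 0 0; 1 0.04 -0.7 0 0; 1 0.045 -1 0 0; 1 0.045 -1 0 0;1 0.045 -1 0 0"

```text
clock: 2.48
eef_pos: [0.5101, 0.0101, 0.2052]
eef_rot: [0.0, 0.993, -0.116, -0.0]
contact_force: [0.8, -0.1, -0.6]
grip_width: -0.0
gripper_force: 0.0
```

```bash
python3 go.py .5135,.031,.11 .5135,.031,.088 
```

```text
2.48 pos [0.5101 0.0101 0.2052] yaw -0.2335 z [-0.001 -0.    -1.   ] F [ 0.8 -0.1 -0.6] w -0.0
q [ 0.06  0.17 -0.24  1.96  0.05  1.02 -2.  ]
.5135,.031,.11 [-0.01  -0.141  0.635]
.5135,.031,.088 [-0.01  -0.141  0.781]
```

move_arm:
  increments: "1 -0.01 -0.141 0.25 0; 1 -0.01 -0.141 0.5 0; 1 -0.01 -0.141 0.7 0; 1 -0.01 -0.141 0.7 0; 1 -0.01 -0.141 0.7 0"

```text
clock: 3.1
eef_pos: [0.5141, 0.0322, 0.1016]
eef_rot: [0.0, 0.993, -0.116, 0.0]
contact_force: [0.8, -0.1, 0.1]
grip_width: 0.0004
gripper_force: 0.0
```

```bash
python3 go.py .5135,.031,.088 .5135,.031,.083; python3 - <<'E'
from cell import arm
import cv2
import numpy as np
a=arm.snapshot("scene")["frame"][165:275,210:340,::-1]
b=arm.snapshot("top")["frame"][150:250,230:330,::-1]
a=cv2.resize(a,(450,380),interpolation=2);b=cv2.resize(b,(350,380),interpolation=2)
cv2.imwrite("pics/p1.png",np.hstack([a,b]))
E
```

```text
3.1 pos [0.5141 0.0322 0.1016] yaw -0.2333 z [ 0.001 -0.    -1.   ] F [ 0.8 -0.1  0.1] w 0.0004
q [ 0.02  0.3  -0.24  2.05  0.1   0.8  -2.09]
.5135,.031,.088 [-0.002  0.009  0.09 ]
.5135,.031,.083 [-0.002  0.009  0.124]
```

View pics/p1.png

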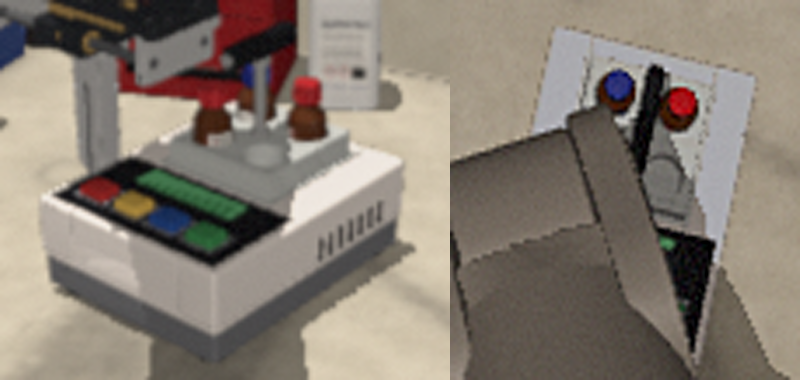

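The right-hand crop shows the arm covering the keys from above. In the left-hand crop the closed fingertips are at about (238,213) in full-picture pixels, directly above the red key at (239,219), which matches the geometry. Pressing red next.

move_arm:
  increments: "1 0 0 0.08 0; 1 0 0 0.1 0; 1 0 0 0.12 0; 1 0 0 0.13 0; 1 0 0 0.13 0; 1 0 0 0.13 0"

```text
clock: 3.95
eef_pos: [0.5138, 0.0332, 0.0826]
eef_rot: [0.0, 0.993, -0.116, 0.0]
contact_force: [-11.4, -2.5, 34.2]
grip_width: 0.0004
gripper_force: 17.5
```

move_arm:
  increments: "1 0 0 -0.1 0; 1 0 0 -0.16 0; 1 0 0 -0.16 0; 1 0 0 -0.16 0"

```text
clock: 4.45
eef_pos: [0.5132, 0.0333, 0.1046]
eef_rot: [0.0, 0.993, -0.116, -0.0]
contact_force: [0.3, -0.2, 0.4]
grip_width: 0.0005
gripper_force: 0.0
```

```bash
python3 go.py .5056,-.0021,.105
```

```text
4.45 pos [0.5132 0.0333 0.1046] yaw -0.2317 z [-0. -0. -1.] F [ 0.3 -0.2  0.4] w 0.0005
q [ 0.02  0.3  -0.24  2.04  0.1   0.81 -2.09]
.5056,-.0021,.105 [ 0.005  0.241 -0.002]
```

move_arm:
  increments: "1 0.003 0.12 0 0; 1 0.005 0.24 0 0; 1 0.005 0.24 0 0; 1 0.005 0.24 0 0; 1 0.005 0.24 0.1 0; 1 0.005 0.24 0.12 0; 1 0.005 0.24 0.14 0; 1 0.005 0.24 0.145 0; 1 0.005 0.24 0.145 0; 1 0.005 0.24 0.145 0"

```text
clock: 5.7
eef_pos: [0.5055, -0.0016, 0.0833]
eef_rot: [-0.0, 0.993, -0.115, -0.0]
contact_force: [-4.3, 1.0, 6.0]
grip_width: 0.0004
gripper_force: 2.7
```

move_arm:
  increments: "1 0 0 -0.1 0; 1 0 0 -0.16 0; 1 0 0 -0.16 0; 1 0 0 -0.16 0"

```text
clock: 6.2
eef_pos: [0.5059, -0.0019, 0.1072]
eef_rot: [-0.0, 0.993, -0.116, 0.0]
contact_force: [0.4, -0.3, -0.5]
grip_width: 0.0004
gripper_force: 0.0
```

```bash
python3 go.py .4979,-.0351,.105
```

```text
6.2 pos [ 0.5059 -0.0019  0.1072] yaw -0.2318 z [ 0.  0. -1.] F [ 0.4 -0.3 -0.5] w 0.0004
q [ 0.08  0.28 -0.23  2.06  0.09  0.81 -2.01]
.4979,-.0351,.105 [-0.001  0.227  0.015]
```

move_arm:
  increments: "1 0 0.12 0 0; 1 0 0.227 0 0; 1 0 0.227 0 0; 1 0 0.227 0 0; 1 0 0.227 0.11 0; 1 0 0.227 0.135 0; 1 0 0.227 0.155 0; 1 0 0.227 0.162 0; 1 0 0.227 0.162 0; 1 0 0.227 0.162 0"

```text
clock: 7.45
eef_pos: [0.4977, -0.0346, 0.0832]
eef_rot: [-0.0, 0.993, -0.115, -0.0]
contact_force: [-5.1, 2.1, 10.1]
grip_width: 0.0001
gripper_force: 4.9
```

move_arm:
  increments: "1 0 0 -0.2 0; 0.5 0 0 -0.5 0; 0 0 0 -0.88 0; 0 0 0 -0.88 0; 0 0 0 -0.88 0; 0 0 0 -0.88 0; 0 0 0 -0.88 0;0 0 0 -0.88 0"

```text
clock: 8.45
eef_pos: [0.4979, -0.035, 0.2144]
eef_rot: [-0.0, 0.993, -0.116, -0.001]
contact_force: [0.7, 0.1, 0.1]
grip_width: 0.0673
gripper_force: 0.0
```

```bash
python3 go.py .6180,-.046,.215 .6180,-.046,.153;python3 - <<'E'
from cell import arm
import cv2
import numpy as np
a=arm.snapshot("scene")["frame"][165:275,210:340,::-1]
cv2.imwrite("pics/p2.png",cv2.resize(a,None,fx=5,fy=5,interpolation=2))
E
```

```text
8.45 pos [ 0.4979 -0.035   0.2144] yaw -0.2317 z [-0.001  0.    -1.   ] F [0.7 0.1 0.1] w 0.0673
q [ 0.15  0.14 -0.22  1.97  0.04  1.04 -1.9 ]
.6180,-.046,.215 [ 0.796 -0.112 -0.005]
.6180,-.046,.153 [ 0.797 -0.112  0.409]
```

View pics/p2.png

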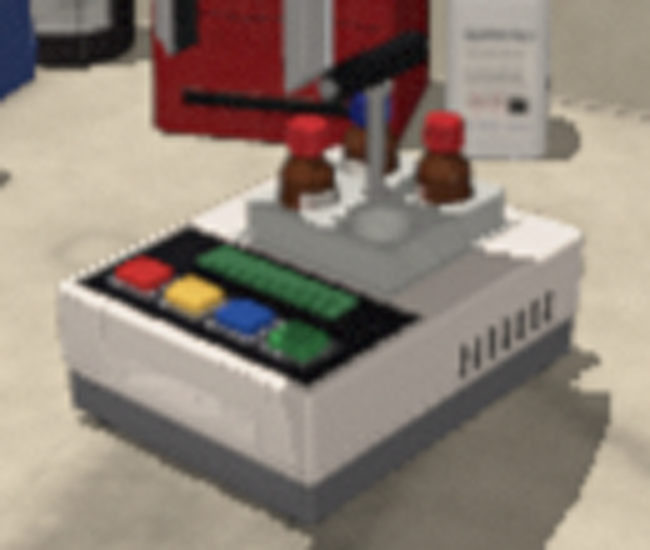

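All the keys are up, the block hasn't moved, and the bar is clear (crop (325..425, 35..90)). Moving over the bar next.

move_arm:
  increments: "0 0.3 -0.04 0 0; 0 0.6 -0.08 0 0; 0 0.797 -0.112 0 0; 0 0.797 -0.112 0 0; 0 0.797 -0.112 0.2 0; 0 0.797 -0.112 0.4 0; 0 0.797 -0.112 0.4 0; 0 0.797 -0.112 0.4 0"

```text
clock: 9.5
eef_pos: [0.6185, -0.046, 0.1561]
eef_rot: [-0.0, 0.993, -0.116, 0.0]
contact_force: [0.7, -0.0, -0.0]
grip_width: 0.094
gripper_force: 0.0
```

```bash
python3 go.py .6180,-.046,.153;python3 - <<'E'
from cell import arm
import cv2
import numpy as np
a=arm.snapshot("scene")["frame"][135:245,220:350,::-1]
cv2.imwrite("pics/p3.png",cv2.resize(a,None,fx=5,fy=5,interpolation=2))
E
```

```text
9.5 pos [ 0.6185 -0.046   0.1561] yaw -0.2317 z [ 0.001  0.    -1.   ] F [ 0.7 -0.  -0. ] w 0.094
q [ 0.13  0.39 -0.2   1.77  0.09  0.99 -1.91]
.6180,-.046,.153 [-0.003  0.001  0.021]
```

View pics/p3.png

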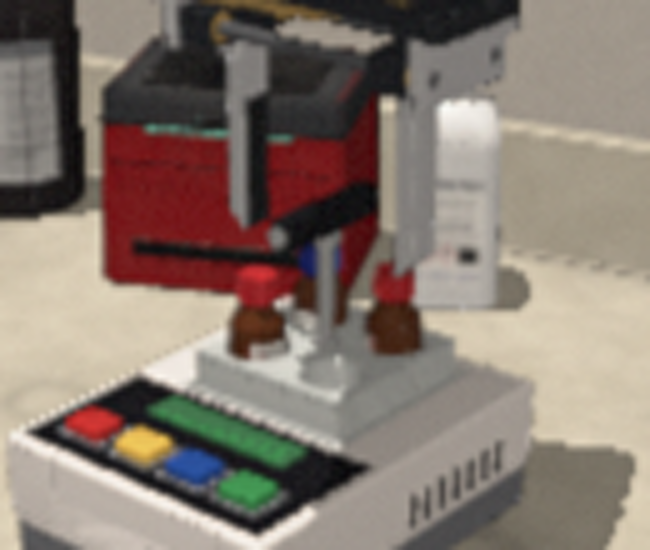

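The fingers straddle the bar, at crop (250,220) and (415,260) with the bar between them at (325,210). I'll lower 2 mm and close.

move_arm:
  increments: "0 0 0 0.015 0; 0.4 0 0 0.015 0; 0.7 0 0 0.015 0; 1 0 0 0.015 0; 1 0 0 0.015 0; 1 0 0 0.015 0; 1 0 0 0.015 0; 1 0 0 0.015 0; 1 0 0 0.015 0; 1 0 0 0.015 0; 1 0 0 0.015 0; 1 0 0 0.015 0; 1 0 0 0.015 0; 1 0 0 0.015 0"
  force: 50

```text
clock: 11.3
eef_pos: [0.6182, -0.0461, 0.1525]
eef_rot: [-0.0, 0.993, -0.116, -0.0]
contact_force: [-0.5, 3.0, -3.9]
grip_width: 0.0136
gripper_force: 50.0
```

move_arm:
  increments: "1 0 0 -0.02 0; 1 0 0 -0.04 0; 1 0 0 -0.06 0; 1 0 0 -0.08 0; 1 0 0 -0.1 0; 1 0 0 -0.12 0; 1 0 0 -0.14 0; 1 0 0 -0.16 0; 1 0 0 -0.18 0; 1 0 0 -0.2 0; 1 0 0 -0.2 0"

```text
clock: 12.68
eef_pos: [0.6184, -0.0461, 0.183]
eef_rot: [-0.0, 0.993, -0.116, 0.0]
contact_force: [-0.2, -0.4, -8.6]
grip_width: 0.0138
gripper_force: 50.0
```

move_arm:
  increments: "1 0 0 -0.03 0; 1 0 0 -0.07 0; 1 0 0 -0.11 0; 1 0 0 -0.15 0; 1 0 0 -0.19 0; 1 0 0 -0.23 0; 1 0 0 -0.27 0; 1 0 0 -0.31 0; 1 0 0 -0.35 0; 1 0 0 -0.39 0; 1 0 0 -0.42 0; 1 0 0 -0.45 0; 1 0 0 -0.47 0; 1 0 0 -0.47 0; 1 0 0 -0.47 0; 1 0 0 -0.47 0; 1 0 0 -0.47 0; 1 0 0 -0.47 0; 1 0 0 -0.47 0; 1 0 0 -0.47 0"

```text
clock: 15.18
eef_pos: [0.6183, -0.0461, 0.2532]
eef_rot: [-0.0, 0.993, -0.116, -0.0]
contact_force: [0.5, -0.5, -6.7]
grip_width: 0.0137
gripper_force: 50.0
```

```bash
python3 go.py .6177,-.046,.253;python3 - <<'E'
from cell import arm
import cv2
import numpy as np
a=arm.snapshot("scene")["frame"][115:265,190:370,::-1]
cv2.imwrite("pics/p4.png",cv2.resize(a,None,fx=4,fy=4,interpolation=2))
E
```

```text
15.18 pos [ 0.6183 -0.0461  0.2532] yaw -0.2317 z [-0.  0. -1.] F [ 0.5 -0.5 -6.7] w 0.0137
q [ 0.13  0.31 -0.2   1.67  0.07  1.17 -1.89]
.6177,-.046,.253 [-0.004  0.     0.001]
```

View pics/p4.png

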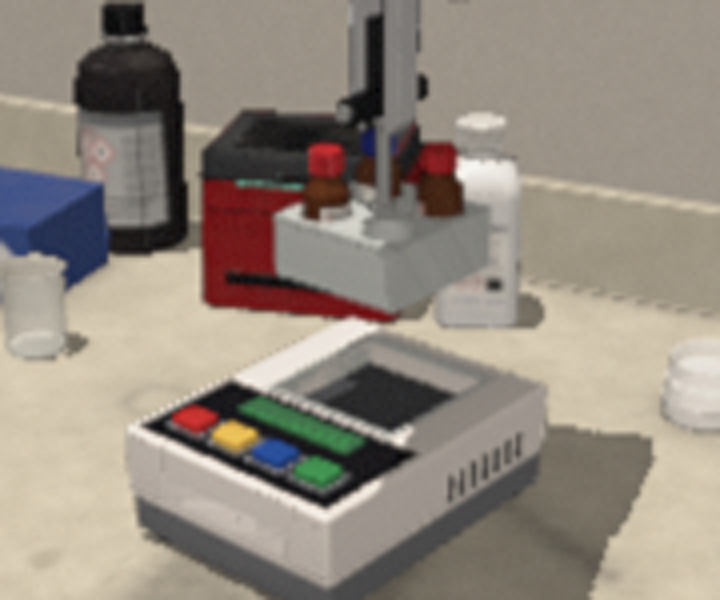

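The block hangs level above the open well (crop (380,255) over (375,385)), with all three vials seated and the keys up. Handing in.

```bash
python3 -c "
from cell import arm
print(arm.hand_in())"
```

```text
the job is handed in; nothing more can be done
None
```

I pressed and released the red, yellow and blue keys in that order without touching the green key, and the job is handed in with the gripper holding the block level about 80 mm above the heater's top, over the well, with all three vials in place; the hand-in returned no verdict.

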